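Set the push-to-turn throttle valve to its second notch

TASK

On the hydraulic test bench, open the throttle valve (the one with the T-handle) to its second notch, about 130 degrees open: push the handle in against its spring, turn it anticlockwise past the first notch, and let it spring fully out so that it locks in the second. Do not turn it beyond the second notch, and leave the relief valve's handwheel and the things standing about as they are.

Things in the scene. Friction and masses are not known exactly. Their poses are not given: they have to be found in the camera images.
- throttle: throttle valve, fixed: steel block 120 x 90 x 60 mm on a foot plate 150 x 120 x 8 mm, with a round bonnet leaning 27 degrees from vertical towards the block's own -x side. Origin: centre of the underside, z up. The stem axis leaves the block at (20, 0, 50) mm in this frame and runs along (-0.454, 0, 0.891).
- throttle_ring (a point): centre of the gate ring in the open cup (114 mm across) on top of the bonnet. Ring 104 mm across, hole 74 mm, 10 mm thick: a wide opening (shut) and, anticlockwise seen from the handle, three 14 mm notches near 70, 130 and 190 deg of handle angle, all shifted together by the ring's trim, up to 14 deg either way: see or feel for the notch.
- throttle_grip (a point): centre of the T-bar on the stem axis. Steel bar 70 mm long (point x), 16 wide (point y), 22 high (point z, outwards along the stem). Under it a 14 mm round stem, 35 mm free height to the gate ring. The locking tooth, 8 mm wide, sticks out 49 mm from the axis on the +x side, level with the ring. At angle 0, point x is along the valve's own +x side.
- throttle_turn (a joint): angle of the T-handle, rad; 0 = shut, grows anticlockwise seen from the handle's end; range -0.05 to 3.4. It swings freely only inside the wide opening of the gate ring; beyond that it must be pushed in to turn.
- throttle_press (a joint): how far the T-handle is pushed in along the stem, m: 0 = sprung out, 0.0105 = bottom stop; spring 6 N rising to 15 N. From 0.007 the tooth clears the ring's underside and the handle can turn. Let go between notches it stays 0.006 in, held under the ring; at a notch it springs fully out and locks with about 4 deg of play each way.
- relief: relief valve, fixed, not to be used: the same block, leaning the same way, but with a round three-spoke handwheel 98 mm across, 108 mm along the stem axis. Origin: centre of the underside.
- relief_rim (a point): a point on the rim of the relief valve's handwheel, where one spoke meets it, 43 mm from the stem axis; leave the wheel as it is.
- piston_a: bystander: brass grooved piston, 42 mm across, 80 mm tall, standing between the valves; origin: centre of its underside.
- wrench: bystander: steel wrench 190 mm long lying flat near the robot's side of the bench.
- piston_b: bystander: brass piston like piston_a, standing farther back.

How it is judged:
By the outcome, as a careful person would: the job done as asked, in the order asked, and still so for the second after the job is handed in, with the robot touching nothing.
It also fails if it takes over 61 s, if anything falls off the work surface, if the arm or the gripper's body presses on something with over 40 N, if the wrist force passes 120 N, or if a joint passes its speed limit or range.

ROBOT

A 6-joint arm with a two-finger parallel gripper is mounted at the origin on the work surface. World frame = base frame: x ahead of the robot, y to its left, z up, the work surface at z = 0. Lengths are in m, angles in rad, forces in N, time in s.
With the tool pointing down it reaches from about 0.25 to 0.775 m from the base axis. Payload 4 kg.
Tool frame: the origin (TCP) lies midway between the tips of the shut fingers; the grasp point (between the pads) lies 19 mm behind it (grip_point_offset is the distance from the TCP to the grasp point, in m); z points along the fingers, y is the line along which they close (so a half turn about z gives the same grasp; the last joint's range is limited). The gripper opens to 94 mm and grips with 3 to 60 N. Pads are 16 mm wide; open, the fingers measure 119 mm over their backs; the gripper's body (75 mm by 177 mm) begins 78 mm behind the grasp point.
Start: joints at [-1.369, 0.087, 1.371, -0, 1.684, -0.103], TCP at [0.165, -0.525, 0.206] pointing down, gripper open.
Joint ranges: [-3.1, 3.1], [-0.76, 2.03], [0.27, 2.55], [-1.08, 4.22], [0.17, 2.65], [-2.57, 2.57]. Speed limits (rad/s): [2.79, 2.79, 3.14, 3.14, 3.14, 3.14].

INTERFACE

Orientations are given as [roll, pitch, yaw] about the fixed x, y, z axes, in that order (R = Rz(yaw) Ry(pitch) Rx(roll)).
In Python, from bench import * gives the robot as it stands.
- The arm moves only by the tool carry_out, never from a script. Its argument "commands" is a list of rows, each a list of 6 numbers: the shift along the tool's x, y, z in m, then the turn, a rotation vector about the tool's x, y, z in rad. In form: [[tx, ty, tz, rx, ry, rz], ...]. A call has exactly 5 rows; each row is the pose to reach, as a shift and turn from the pose commanded when the call began, along the tool's axes at that moment; what a row does not reach only later rows make up. A row lasts 1/10 s, in which the tool goes at most 50 mm and 8.59 degrees, less where a joint would pass 70% of its speed; a pose out of reach is approached as far as the arm can. A call with a gripper value outside its range is refused whole. "jaw" is the opening, from 0 (shut) to 1 (fully open), set as the call begins (left out, the last holds). The fingers move at their own pace and stop on an object; the grip force is fixed at half the most. Time passes only in rows, so rows that repeat a pose let the fingers close, or fill a call up. It gives the time, the measured TCP pose, the force, the opening and the grip force at its end, in the units of the state.
- get_obs(): the state, without advancing time (a new reading comes with each control period).
- snapshot(name): name is "scene" or "side" or "wrist"; returns a dict with "img" (400x640x3 uint8, red, green, blue), "range_z" (400x640 float32, m along the optical axis (not along the pixel's ray), 0 where there is no reading), "fx", "fy", "cx", "cy" (pixels), "R" (3x3) and "t" (3): a world point X has camera coordinates R X + t. Camera axes: x right, y down, z forward; pixel columns grow to the right and rows downward; lengths in m; the calibration is good to about 2 mm. The wrist camera is an equidistant fisheye: a pixel r from the principal point sees the ray r / f radians off the axis. A picture is of the moment at which its call begins.
- close_job(): hands the job in; it is judged then, once.
The state is a dict: "time": time; "joint_positions": joint angles; "qvel": joint speeds; "joint_torque": joint torques, N m; "tool_pos": TCP position; "ee_rot": TCP orientation; "wrist_force": force on the tool from outside, world axes, zero at the start; "wrist_torque": the same for the moment, N m; "width": finger opening in m; "finger_force": force on a finger pad.
Only numpy, scipy, OpenCV 4.12 (cv2) and the standard library are available. Lean on these libraries where they do the work, as an engineer would, in place of code of your own. Each camera call takes 0.05 s, during which the arm holds its last target. There are 200 camera calls.

## Working session

There is one attempt and no reset: what is moved stays moved. The work goes in short steps, Python scripts to look and compute and a tool call to move; the robot and the scene stay as the last step left them, time stands still between calls to the robot, and variables do not carry over. Pictures are saved under pics/ and viewed, at most 10 in all, crops included, and the job is handed in when it is done.

Besides the shell and the picture viewer there is one more tool, called as name(argument=value, ...), one argument or row to a line, values as JSON. carry_out: Moves the arm, as the interface text tells. Its arguments: {"type":"object","properties":{"commands":{"type":"array","items":{"type":"array","items":{"type":"number"}}},"jaw":{"type":"number"}},"required":["commands"]}

```bash
mkdir -p pics; ls
cat > h.py <<'E'
from bench import *
import numpy as np, cv2
from scipy.spatial.transform import Rotation as Ro
def cloud(s):
    z=s["range_z"];v,u=np.mgrid[0:400,0:640]
    c=np.stack([(u-s["cx"])/s["fx"]*z,(v-s["cy"])/s["fy"]*z,z],-1)
    return (c-s["t"])@s["R"]
def save(n,im): cv2.imwrite(n,cv2.cvtColor(im,cv2.COLOR_RGB2BGR))
E
python3 - <<'E'
from h import *
a=snapshot("scene");b=snapshot("side")
np.savez("s0.npz",a=a["img"],b=b["img"],ca=cloud(a),cb=cloud(b),za=a["range_z"],zb=b["range_z"])
save("pics/a.png",a["img"]);save("pics/b.png",b["img"])
for s in(a,b):print(s["fx"],s["cx"],s["cy"],np.round(s["R"],3).tolist(),np.round(s["t"],3), np.round(-s["R"].T@s["t"],3))
print(get_obs())
E
```

```text
pics
450.34405788818134 321.941430492027 194.60957874706625 [[0.888, 0.459, 0.002], [0.287, -0.551, -0.784], [-0.359, 0.697, -0.621]] [-0.517 -0.069  1.14 ] [ 0.888 -0.595  0.655]
441.8263277257166 327.39051639691354 207.71575613835483 [[-0.942, -0.336, -0.019], [-0.144, 0.454, -0.879], [0.304, -0.825, -0.476]] [0.561 0.2   0.679] [0.351 0.659 0.509]
{'time': 0.1, 'joint_positions': array([-1.36908483e+00,  8.78664613e-02,  1.37206360e+00, -2.76046043e-05,
        1.68361902e+00, -1.03095730e-01]), 'qvel': array([ 0.00082286,  0.00019972, -0.00316894,  0.00016266, -0.00146238,
       -0.00104841]), 'joint_torque': array([ 1.85123041e-03, -3.41251123e+01, -3.03302264e+01,  7.20580970e-02,
        3.04039847e-02, -9.78363596e-05]), 'tool_pos': array([ 0.16495001, -0.52416853,  0.20444928]), 'ee_rot': array([-3.13964379e+00, -1.74052393e-04,  3.04803974e-01]), 'wrist_force': array([-0.20413031, -0.08253937,  1.13565969]), 'wrist_torque': array([ 0.03543034, -0.00648513,  0.0036375 ]), 'finger_force': 0.0, 'width': 0.09423138172049854}
```

View pics/a.png

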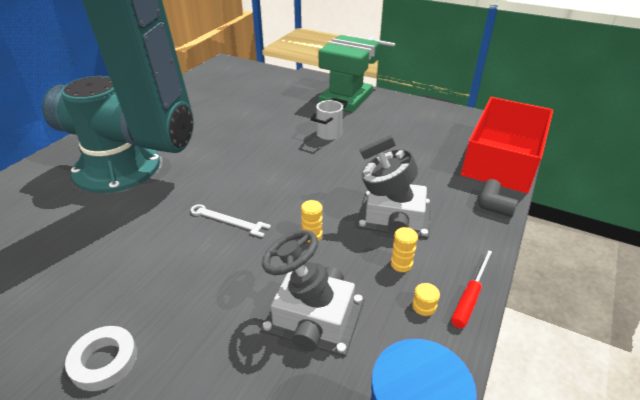

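View pics/b.png

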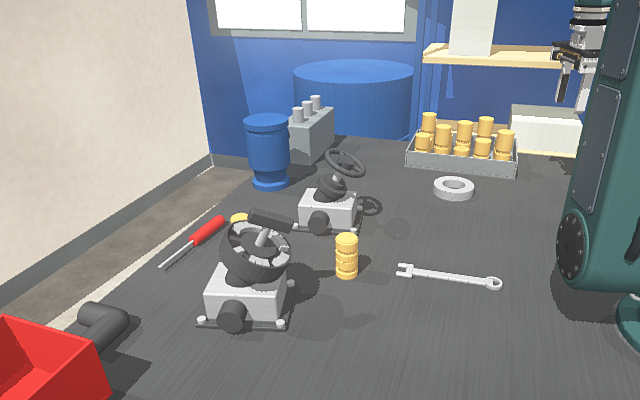

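The scene picture shows the throttle valve at about (395,190), with its T-bar at (378,148). The relief valve is at (315,300). In the side picture the throttle is at (250,260) and its T-bar at (270,220). The handle leans towards the robot.

Run:
```python
from h import *
d=np.load("s0.npz")
for k,(r0,r1,c0,c1) in {"a":(130,240,350,440),"b":(200,335,190,300)}.items():
    im=d[k][r0:r1,c0:c1];P=d["c"+k][r0:r1,c0:c1];z=d["z"+k][r0:r1,c0:c1]
    g=im.mean(-1); 
    m=(g>150)&(np.ptp(im,-1) if False else im.max(-1).astype(int)-im.min(-1)<25)&(z>0)&(P[...,2]>.045)&(P[...,2]<.085)
    Q=P[m];zz=np.median(Q[:,2]);t=Q[abs(Q[:,2]-zz)<.006]
    print(k,m.sum(),"ztop",zz,"rect",cv2.minAreaRect((t[:,:2]*1000).astype(np.float32)))
    h=(P[...,2]>.13)&(z>0); Q=P[h]; print(np.histogram(Q[:,2],bins=np.arange(.13,.26,.01)))
    for lo in(.15,.16,.17,.18,.19,.2,.21):
        q=Q[(Q[:,2]>lo)&(Q[:,2]<lo+.01)]
        if len(q)>5: print(lo,len(q),q.mean(0).round(3),q.min(0).round(3),q.max(0).round(3))
sc=[cv2.resize(d["a"][120:245,335:455],None,fx=4,fy=4,interpolation=3),cv2.resize(d["b"][195:320,190:310],None,fx=4,fy=4,interpolation=3)]
save("pics/c.png",np.hstack([cv2.resize(x,(400,417)) for x in sc]))
```

```text
a 763 ztop 0.0593488519126078 rect ((685.8920288085938, 146.56857299804688), (119.09615325927734, 91.72895812988281), 16.7009334564209)
(array([462, 292, 120, 116, 138, 109,  36,   0,   0,   0,   0,   0]), array([0.13, 0.14, 0.15, 0.16, 0.17, 0.18, 0.19, 0.2 , 0.21, 0.22, 0.23,
       0.24, 0.25]))
0.15 120 [0.662 0.133 0.154] [0.61  0.111 0.15 ] [0.708 0.181 0.16 ]
0.16 116 [0.627 0.122 0.165] [0.603 0.111 0.16 ] [0.653 0.14  0.17 ]
0.17 138 [0.637 0.129 0.175] [0.613 0.113 0.17 ] [0.667 0.146 0.18 ]
0.18 109 [0.648 0.138 0.184] [0.628 0.126 0.18 ] [0.667 0.149 0.19 ]
0.19 36 [0.654 0.145 0.193] [0.644 0.136 0.19 ] [0.662 0.155 0.197]
b 1323 ztop 0.058962604458814134 rect ((718.5986328125, 42.107391357421875), (118.65357971191406, 319.4053039550781), 15.966948509216309)
(array([684, 440, 198, 182, 234, 183,  59,   0,   0,   0,   0,   0]), array([0.13, 0.14, 0.15, 0.16, 0.17, 0.18, 0.19, 0.2 , 0.21, 0.22, 0.23,
       0.24, 0.25]))
0.15 198 [0.658 0.143 0.154] [0.607 0.12  0.15 ] [0.709 0.184 0.16 ]
0.16 182 [0.624 0.136 0.165] [0.605 0.116 0.16 ] [0.65  0.152 0.17 ]
0.17 234 [0.635 0.142 0.175] [0.612 0.118 0.17 ] [0.668 0.16  0.18 ]
0.18 183 [0.646 0.148 0.185] [0.63 0.13 0.18] [0.668 0.16  0.19 ]
0.19 59 [0.655 0.151 0.193] [0.648 0.142 0.19 ] [0.663 0.159 0.196]
```

View pics/c.png

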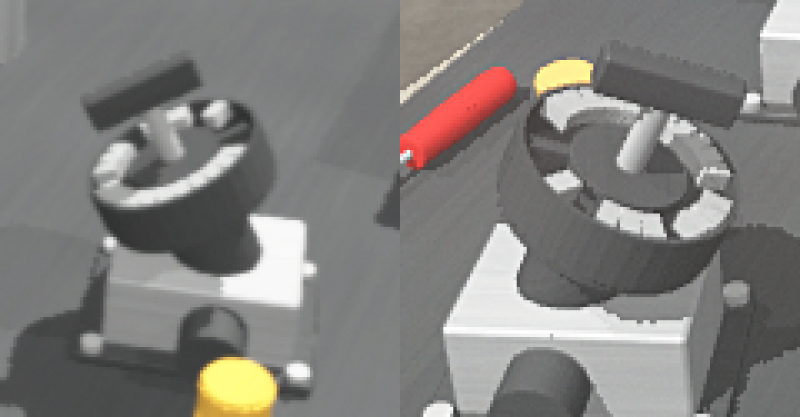

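The close-up confirms a bar standing clear over the cup, with its long direction roughly along the valve's own x. I'll project the points along the stem axis to get the bar's centre and angle.

```bash
cat >> h.py <<'E'
yaw=np.radians(16.5)
c,s_=np.cos(yaw),np.sin(yaw)
ax=np.array([-.454*c,-.454*s_,.891]);ey=np.array([-s_,c,0]);ex=np.cross(ey,ax)
O=np.array([.6859+.02*c,.1466+.02*s_,.05])
F=np.stack([ex,ey,ax],1)
E
python3 - <<'E'
from h import *
d=np.load("s0.npz");S=[]
for k,(r0,r1,c0,c1) in {"a":(130,240,350,440),"b":(200,335,190,300)}.items():
    P=d["c"+k][r0:r1,c0:c1].reshape(-1,3);z=d["z"+k][r0:r1,c0:c1].ravel()
    L=((P-O)@F)[z>0]; L=L[np.hypot(L[:,0],L[:,1])<.062]
    print(k,np.histogram(L[:,2],bins=np.arange(.06,.18,.005)))
    q=L[(L[:,2]>.122)]; S.append(q); top=np.percentile(q[:,2],95)
    t=q[q[:,2]>top-.005]
    for n,w in(("bar",q),("top",t)):
        print(k,n,len(w),w.mean(0).round(4),cv2.minAreaRect((w[:,:2]*1000).astype(np.float32)),w[:,2].min(),w[:,2].max())
    cu=L[(L[:,2]<.11)&(L[:,2]>.08)]
    e=cu[np.hypot(cu[:,0],cu[:,1])>.045]; print("cup",cv2.minEnclosingCircle((e[:,:2]*1000).astype(np.float32)))
w=np.vstack(S);print("both",cv2.minAreaRect((w[:,:2]*1000).astype(np.float32)))
E
```

```text
a (array([ 91, 127, 129, 136, 145, 240, 770, 160,  14,  12,  18,  14,  17,
        14,  63,  77,  81,  91, 117,   0,   0,   0,   0]), array([0.06 , 0.065, 0.07 , 0.075, 0.08 , 0.085, 0.09 , 0.095, 0.1  ,
       0.105, 0.11 , 0.115, 0.12 , 0.125, 0.13 , 0.135, 0.14 , 0.145,
       0.15 , 0.155, 0.16 , 0.165, 0.17 , 0.175]))
a bar 453 [-0.0071 -0.0021  0.1428] ((-8.539361953735352, 0.9962539672851562), (69.84512329101562, 19.491397857666016), 14.863907814025879) 0.12253829457809268 0.15343408059235075
a top 174 [-0.008   0.0002  0.1505] ((-8.641464233398438, 1.3809471130371094), (69.84512329101562, 18.695377349853516), 14.863907814025879) 0.14700098876916395 0.15343408059235075
cup ((-6.493503093719482, 1.228464126586914), 57.57106018066406)
b (array([ 157,  287,  152,  146,  217,  631, 1324,   30,   21,   25,   22,
         25,   23,   34,  114,  119,  129,  213,  129,    0,    0,    0,
          0]), array([0.06 , 0.065, 0.07 , 0.075, 0.08 , 0.085, 0.09 , 0.095, 0.1  ,
       0.105, 0.11 , 0.115, 0.12 , 0.125, 0.13 , 0.135, 0.14 , 0.145,
       0.15 , 0.155, 0.16 , 0.165, 0.17 , 0.175]))
b bar 752 [-0.006   0.0099  0.1423] ((-6.5015716552734375, 5.424818992614746), (69.49923706054688, 18.03000259399414), 14.145149230957031) 0.12235616411545812 0.15199670467395882
b top 325 [-0.006   0.0075  0.1494] ((-6.446989059448242, 5.147132873535156), (69.51509094238281, 17.73049545288086), 14.57472038269043) 0.14581419658187356 0.15199670467395882
cup ((-7.7895097732543945, 4.295749187469482), 57.30707931518555)
both ((-7.5243682861328125, 3.2065773010253906), (72.55528259277344, 22.301008224487305), 17.07636070251465)
```

```bash
cat >> h.py <<'E'
O=O+F@np.array([-.0072,.0028,0])
def target(deg,s):   # handle angle, grasp-point distance along stem axis from O
    a=np.radians(deg);x=ex*np.cos(a)+ey*np.sin(a)
    R=np.stack([x,np.cross(-ax,x),-ax],1)
    return O+ax*(s-.019),R
def rel(p,R,p0=None,R0=None):
    o=get_obs()
    p0=o["tool_pos"] if p0 is None else p0
    R0=Ro.from_euler("xyz",o["ee_rot"]).as_matrix() if R0 is None else R0
    return np.r_[R0.T@(p-p0),Ro.from_matrix(R0.T@R).as_rotvec()].round(4).tolist()
E
python3 - <<'E'
from h import *
p,R=target(14.5,.1405);print("grip tcp",p,"axis",ax)
q,_=target(14.5,.1405+.11);print("pre",q,rel(q,R))
print(rel(np.array([.22,-.42,.36]),R))
d=np.load("s0.npz");P=d["ca"][225:275,260:325].reshape(-1,3);P=P[(P[:,2]>.1)&(P[:,2]<.3)];print("wheel",P.min(0),P.max(0))
E
```

```text
grip tcp [0.64524068 0.13747642 0.1549877 ] axis [-0.43530416 -0.12894297  0.891     ]
pre [0.59735722 0.12329269 0.2529977 ] [0.6068, -0.4879, -0.0475, -0.0654, 0.4676, -0.2323]
[0.0838, -0.0831, -0.1554, -0.0654, 0.4676, -0.2323]
wheel [ 0.57058762 -0.2257153   0.10017837] [ 0.66902183 -0.13163623  0.17240324]
```

carry_out(
  commands=[
    [0.03,-0.03,-0.05,0,0,0],
    [0.06,-0.06,-0.1,0,0.05,-0.03],
    [0.1,-0.09,-0.14,-0.01,0.15,-0.06],
    [0.14,-0.12,-0.15,-0.02,0.25,-0.1],
    [0.18,-0.15,-0.15,-0.03,0.35,-0.15],
  ],
  jaw=0.6,
)

```text
time: 0.6
tool_pos: [0.2702, -0.3588, 0.3504]
ee_rot: [3.077, -0.349, 0.47]
wrist_force: [0.7, -0.4, 0.6]
width: 0.0582
finger_force: 0.0
```

Run:
```python
from h import *
o=get_obs();print(o["time"],o["tool_pos"],o["joint_positions"].round(3))
p,R=target(14.5,.1405+.11);print(rel(p,R),rel(p+[0,0,.1],R))
```

```text
0.6 [ 0.27016129 -0.35882055  0.3503652 ] [-1.334 -0.19   1.393  0.38   1.93  -0.085]
[0.4461, -0.2983, 0.2471, -0.0226, 0.1144, -0.0818] [0.4803, -0.2922, 0.1533, -0.0226, 0.1144, -0.0818]
```

carry_out(
  commands=[
    [0.04,-0.025,0.013,0,0.02,-0.02],
    [0.08,-0.05,0.026,0,0.04,-0.03],
    [0.12,-0.075,0.04,-0.01,0.06,-0.04],
    [0.16,-0.1,0.053,-0.015,0.08,-0.06],
    [0.2,-0.125,0.066,-0.02,0.11,-0.08],
  ],
)

```text
time: 1.1
tool_pos: [0.4056, -0.1538, 0.3461]
ee_rot: [3.025, -0.45, 0.564]
wrist_force: [0.8, 0.1, -0.3]
width: 0.0565
finger_force: 0.0
```

Run:
```python
from h import *
o=get_obs();print(o["time"],o["tool_pos"],o["joint_positions"].round(3))
p,R=target(14.5,.1405+.11);print(rel(p,R),rel(p+[0,0,.05],R))
```

```text
1.1 [ 0.40555828 -0.15383155  0.34612763] [-0.839 -0.415  1.597  0.425  1.737  0.313]
[0.2388, -0.1564, 0.2019, -0.007, 0.0058, -0.0053] [0.2606, -0.1511, 0.1572, -0.007, 0.0058, -0.0053]
```

carry_out(
  commands=[
    [0.04,-0.025,0.024,0,0,0],
    [0.08,-0.05,0.048,0,0,0],
    [0.12,-0.075,0.072,0,0,0],
    [0.16,-0.1,0.1,0,0,0],
    [0.2,-0.13,0.13,-0.007,0.006,-0.005],
  ],
)

```text
time: 1.6
tool_pos: [0.5391, 0.0542, 0.3074]
ee_rot: [3.014, -0.455, 0.571]
wrist_force: [0.3, -0.6, -0.0]
width: 0.056
finger_force: 0.0
```

Run:
```python
from h import *
o=get_obs();print(o["time"],o["tool_pos"],o["joint_positions"].round(3))
p,R=target(14.5,.1405+.11);print(rel(p,R),rel(p+[0,0,.05],R))
```

```text
1.6 [0.53909093 0.05416028 0.30741829] [-0.123 -0.285  1.585  0.185  1.407  0.916]
[0.0537, -0.0375, 0.0827, 0.0002, 0.0004, 0.0004] [0.0757, -0.0318, 0.0382, 0.0002, 0.0004, 0.0004]
```

carry_out(
  commands=[
    [0.02,-0.013,0.03,0,0,0],
    [0.039,-0.026,0.06,0,0,0],
    [0.039,-0.026,0.072,0,0,0],
    [0.039,-0.026,0.072,0,0,0],
    [0.039,-0.026,0.072,0,0,0],
  ],
)

```text
time: 2.1
tool_pos: [0.5862, 0.1018, 0.2579]
ee_rot: [3.015, -0.454, 0.569]
wrist_force: [-0.1, 0.0, 0.4]
width: 0.0564
finger_force: 0.0
```

Run:
```python
from h import *
w=snapshot("wrist");b=snapshot("side");a=snapshot("scene")
np.savez("s1.npz",a=a["img"],b=b["img"],ca=cloud(a),cb=cloud(b),za=a["range_z"],zb=b["range_z"],w=w["img"],zw=w["range_z"],R=w["R"],t=w["t"],k=[w["fx"],w["cx"],w["cy"]])
print(w["fx"],w["cx"],w["cy"]);save("pics/w1.png",w["img"])
o=get_obs();print(o["time"],o["tool_pos"],o["joint_positions"].round(3))
p,R=target(14.5,.1405+.11);print(rel(p,R))
```

```text
309.70691628693146 314.75443806107006 196.6504069400092
2.25 [0.58668231 0.10149172 0.25982275] [ 0.    -0.17   1.588  0.134  1.27   1.022]
[0.0156, -0.0145, 0.0135, 0.002, -0.0014, -0.0017]
```

View pics/w1.png

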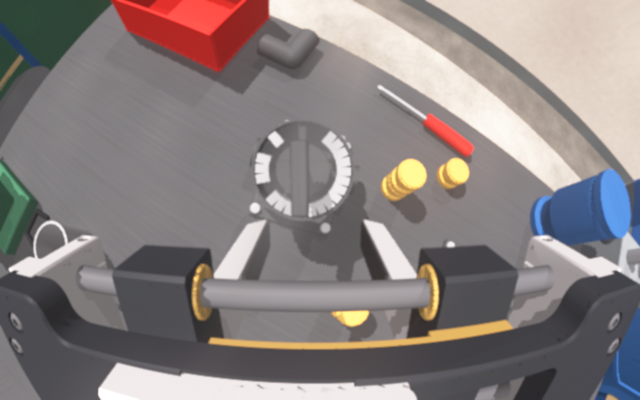

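The wrist view shows the ring seen nearly along the stem at (303,172), with the T-bar across it and several gaps. I'll rectify it onto the ring plane so the notch angles can be read.

```bash
cat >> h.py <<'E'
def rectify(img,R,t,k,s=.0945,n=280,half=.065):
    g=np.linspace(-half,half,n);X,Y=np.meshgrid(g,-g)
    P=O+X[...,None]*ex+Y[...,None]*ey+s*ax
    C=P@R.T+t;r=np.hypot(C[...,0],C[...,1]);th=np.arctan2(r,C[...,2])
    u=k[1]+k[0]*th*C[...,0]/r;v=k[2]+k[0]*th*C[...,1]/r
    return cv2.remap(img,u.astype(np.float32),v.astype(np.float32),cv2.INTER_CUBIC)
E
python3 - <<'E'
from h import *
d=np.load("s1.npz")
A=rectify(d["w"],d["R"],d["t"],d["k"]);B=rectify(d["w"],d["R"],d["t"],d["k"],s=.1515)
save("pics/r1.png",cv2.resize(np.hstack([A,B]),(800,400)))
g=cv2.cvtColor(A,cv2.COLOR_RGB2GRAY).astype(np.float32)
c=(280-1)/2;pol=[]
for deg in range(0,360,3):
    a=np.radians(deg);rr=np.arange(.042,.049,.001)/.13*279
    x=c+rr*np.cos(a);y=c-rr*np.sin(a)
    pol.append(int(cv2.remap(g,x.astype(np.float32)[None],y.astype(np.float32)[None],1).mean()))
print(*[f"{3*i}:{v}" for i,v in enumerate(pol)])
E
```

```text
0:112 3:112 6:112 9:122 12:128 15:127 18:121 21:110 24:107 27:105 30:104 33:102 36:101 39:100 42:99 45:139 48:231 51:238 54:238 57:236 60:175 63:97 66:94 69:93 72:93 75:92 78:117 81:216 84:236 87:236 90:235 93:209 96:228 99:236 102:236 105:230 108:205 111:234 114:234 117:234 120:209 123:107 126:92 129:94 132:97 135:98 138:99 141:152 144:223 147:224 150:223 153:214 156:195 159:223 162:222 165:220 168:189 171:208 174:220 177:207 180:148 183:128 186:132 189:130 192:130 195:131 198:129 201:115 204:171 207:212 210:190 213:177 216:176 219:190 222:191 225:187 228:173 231:191 234:192 237:192 240:197 243:236 246:239 249:239 252:230 255:237 258:239 261:239 264:227 267:233 270:239 273:239 276:233 279:230 282:238 285:238 288:233 291:227 294:237 297:236 300:234 303:221 306:234 309:233 312:232 315:219 318:227 321:227 324:225 327:210 330:222 333:225 336:225 339:206 342:125 345:114 348:114 351:113 354:113 357:112
```

View pics/r1.png

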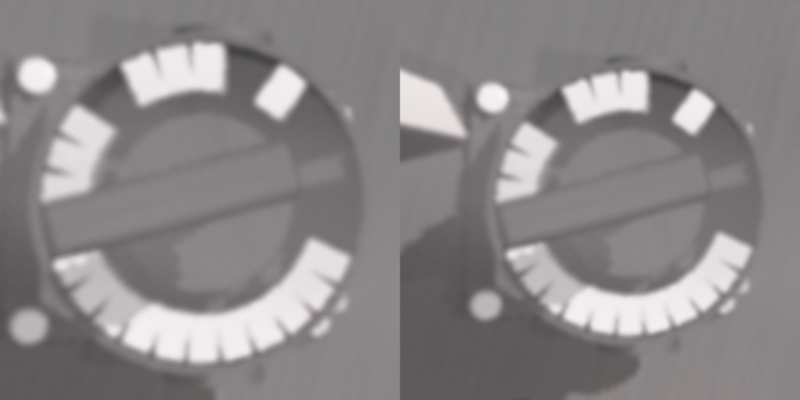

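The rectified view shows the tooth at about 14°. The wide opening runs from 341° to 46°, and the notches are centred at 70°, 131° and 191°, so the trim is about +1°. The target is about 131°, a turn of about 116.5°.

carry_out(
  commands=[
    [0.0156,-0.0145,0.0135,0.002,0,0],
    [0.0156,-0.0145,0.0135,0.002,0,0],
    [0.0156,-0.0145,0.035,0.002,0,0],
    [0.0156,-0.0145,0.06,0.002,0,0],
    [0.0156,-0.0145,0.06,0.002,0,0],
  ],
)

```text
time: 2.75
tool_pos: [0.6157, 0.1295, 0.2058]
ee_rot: [3.02, -0.448, 0.568]
wrist_force: [0.3, 0.9, -0.7]
width: 0.0567
finger_force: 0.0
```

Run:
```python
from h import *
w=snapshot("wrist");o=get_obs();print(o["time"],o["tool_pos"],o["joint_positions"].round(3))
p,R=target(14.5,.1405);print(rel(p,R))
A=rectify(w["img"],w["R"],w["t"],[w["fx"],w["cx"],w["cy"]],s=.1515)
A2=rectify(w["img"],w["R"],w["t"],[w["fx"],w["cx"],w["cy"]])
save("pics/r2.png",cv2.resize(np.hstack([A,A2]),(800,400)))
```

```text
2.8 [0.61626978 0.129615   0.2079772 ] [ 0.059 -0.076  1.604  0.114  1.161  1.068]
[0.0027, 0.0015, 0.0608, -0.0033, 0.0043, -0.0013]
```

View pics/r2.png

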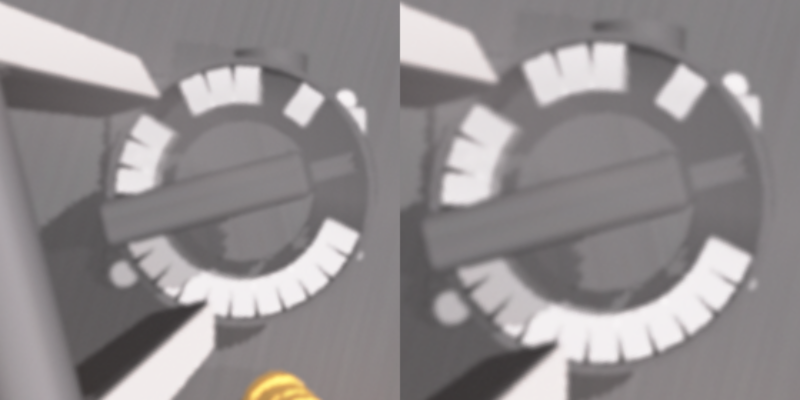

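The rectified close view shows the bar centred at (207,196) in the left half, within 2.5 mm of my model and at 14°. The fingers straddle it. I'll go down and close.

carry_out(
  commands=[
    [0.004,0.001,0.02,-0.003,0.004,0],
    [0.004,0.001,0.04,-0.003,0.004,0],
    [0.004,0.001,0.055,-0.003,0.004,0],
    [0.004,0.001,0.061,-0.003,0.004,0],
    [0.004,0.001,0.061,-0.003,0.004,0],
  ],
)

```text
time: 3.3
tool_pos: [0.647, 0.1394, 0.1566]
ee_rot: [3.015, -0.457, 0.57]
wrist_force: [0.1, 0.1, -0.9]
width: 0.0563
finger_force: 0.0
```

carry_out(
  commands=[
    [0,0,0,0,0,0],
    [0,0,0,0,0,0],
    [0,0,0,0,0,0],
    [0,0,0,0,0,0],
    [0,0,0,0,0,0],
  ],
  jaw=0,
)

```text
time: 3.8
tool_pos: [0.6472, 0.1396, 0.1573]
ee_rot: [3.014, -0.459, 0.571]
wrist_force: [-0.0, -0.9, -0.1]
width: 0.0201
finger_force: 0.0
```

```bash
cat >> h.py <<'E'
def st():
    o=get_obs();R=Ro.from_euler("xyz",o["ee_rot"]).as_matrix();L=F.T@(o["tool_pos"]-O)
    x=F.T@R[:,0];print("t",o["time"],"TCP in valve",L.round(4),"grasp s",(L[2]+.019).round(4),"deg",np.degrees(np.arctan2(x[1],x[0])).round(2),"zdir",(F.T@R[:,2]).round(3))
    print("F tool",(R.T@o["wrist_force"]).round(1),"T tool",(R.T@o["wrist_torque"]).round(2),"w",o["width"].__round__(4),o["finger_force"],o["joint_positions"].round(2))
E
python3 -c "
from h import *
st();p,R=target(14.5,.1405);print(rel(p,R))"
```

```text
t 3.8 TCP in valve [0.0033 0.0015 0.1224] grasp s 0.1414 deg 14.48 zdir [ 0.004  0.    -1.   ]
F tool [-0.5  0.8 -0. ] T tool [-0.01 -0.19 -0.09] w 0.0201 0.0 [0.08 0.02 1.62 0.11 1.04 1.07]
[-0.0035, 0.0006, 0.0009, 0.0008, -0.0035, -0.0004]
```

carry_out(
  commands=[
    [-0.0015,0,0.001,0,-0.003,0],
    [-0.0015,0,0.001,0,-0.003,0],
    [-0.0015,0,0.001,0,-0.003,0],
    [-0.0015,0,0.001,0,-0.003,0],
    [-0.0015,0,0.001,0,-0.003,0],
  ],
  jaw=0,
)

```text
time: 4.3
tool_pos: [0.6472, 0.1392, 0.1568]
ee_rot: [3.013, -0.457, 0.571]
wrist_force: [-1.0, 0.8, 4.4]
width: 0.0155
finger_force: 30.0
```

```bash
python3 -c "
from h import *
st()"
```

```text
t 4.3 TCP in valve [0.0029 0.0011 0.122 ] grasp s 0.141 deg 14.49 zdir [ 0.003 -0.001 -1.   ]
F tool [ 1.6 -0.7 -4.3] T tool [-0.13  0.13 -0.05] w 0.0155 29.999788999557495 [0.08 0.02 1.62 0.11 1.04 1.07]
```

carry_out(
  commands=[
    [0,0,0.002,0,0,0],
    [0,0,0.004,0,0,0],
    [0,0,0.006,0,0,0],
    [0,0,0.008,0,0,0],
    [0,0,0.009,0,0,0],
  ],
)

```text
time: 4.8
tool_pos: [0.6509, 0.1401, 0.1496]
ee_rot: [3.013, -0.457, 0.571]
wrist_force: [-6.1, -1.3, 9.3]
width: 0.0155
finger_force: 30.0
```

```bash
python3 -c "
from h import *
st()"
```

```text
t 4.8 TCP in valve [0.0031 0.001  0.1139] grasp s 0.1329 deg 14.5 zdir [ 0.003 -0.001 -1.   ]
F tool [ -1.1  -0.7 -11.1] T tool [-0.05 -0.41  0.01] w 0.0155 30.000233352184296 [0.08 0.03 1.62 0.11 1.03 1.07]
```

carry_out(
  commands=[
    [0,0,0.001,0,0,0],
    [0,0,0.001,0,0,-0.08],
    [0,0,0.001,0,0,-0.16],
    [0,0,0.001,0,0,-0.24],
    [0,0,0.001,0,0,-0.32],
  ],
)

```text
time: 5.3
tool_pos: [0.6508, 0.1408, 0.1488]
ee_rot: [2.87, -0.392, 0.918]
wrist_force: [-7.3, 0.6, 10.3]
width: 0.0156
finger_force: 30.0
```

```bash
python3 -c "
from h import *
st()"
```

```text
t 5.3 TCP in valve [0.0028 0.0016 0.1131] grasp s 0.1321 deg 33.0 zdir [ 0.002  0.    -1.   ]
F tool [  0.3  -3.  -12.3] T tool [ 0.39 -0.31  0.06] w 0.0156 30.004990696907043 [0.08 0.03 1.62 0.11 1.03 0.75]
```

carry_out(
  commands=[
    [0,0,0,0,0,-0.1],
    [0,0,0,0,0,-0.2],
    [0,0,0,0,0,-0.3],
    [0,0,0,0,0,-0.4],
    [0,0,0,0,0,-0.5],
  ],
)

```text
time: 5.8
tool_pos: [0.65, 0.1412, 0.1481]
ee_rot: [2.72, -0.218, 1.412]
wrist_force: [-7.6, 1.0, 9.9]
width: 0.0159
finger_force: 30.0
```

```bash
python3 -c "
from h import *
st()"
```

```text
t 5.8 TCP in valve [0.0019 0.0023 0.1128] grasp s 0.1318 deg 61.69 zdir [ 0.     0.001 -1.   ]
F tool [  1.9  -3.  -12. ] T tool [ 0.79 -0.07  0.03] w 0.0159 30.006905794143677 [0.08 0.03 1.62 0.11 1.03 0.25]
```

carry_out(
  commands=[
    [0,0,0,0,0,-0.1],
    [0,0,0,0,0,-0.2],
    [0,0,0,0,0,-0.3],
    [0,0,0,0,0,-0.4],
    [0,0,0,0,0,-0.5],
  ],
)

```text
time: 6.3
tool_pos: [0.6492, 0.1412, 0.1473]
ee_rot: [2.673, 0.001, 1.865]
wrist_force: [-10.2, 0.6, 10.3]
width: 0.0158
finger_force: 30.0
```

```bash
python3 -c "
from h import *
st()"
```

```text
t 6.3 TCP in valve [0.0008 0.0025 0.1124] grasp s 0.1314 deg 90.34 zdir [-0.002  0.002 -1.   ]
F tool [  3.5  -3.9 -13.5] T tool [0.98 0.37 0.04] w 0.0158 30.006339848041534 [ 0.08  0.03  1.62  0.11  1.03 -0.25]
```

carry_out(
  commands=[
    [0,0,0,0,0,-0.1],
    [0,0,0,0,0,-0.2],
    [0,0,0,0,0,-0.3],
    [0,0,0,0,0,-0.4],
    [0,0,0,0,0,-0.5],
  ],
)

```text
time: 6.8
tool_pos: [0.6485, 0.1407, 0.1464]
ee_rot: [2.726, 0.219, 2.319]
wrist_force: [-11.3, -1.5, 9.4]
width: 0.0159
finger_force: 30.0
```

Run:
```python
from h import *
st()
w=snapshot("wrist");k=[w["fx"],w["cx"],w["cy"]]
save("pics/r3.png",cv2.resize(np.hstack([rectify(w["img"],w["R"],w["t"],k,s=.1415),rectify(w["img"],w["R"],w["t"],k,s=.0945)]),(800,400)))
```

```text
t 6.8 TCP in valve [-0.0003  0.0022  0.112 ] grasp s 0.131 deg 119.0 zdir [-0.005  0.001 -1.   ]
F tool [  4.4  -4.2 -13.5] T tool [1.09 0.71 0.14] w 0.0159 30.005431473255157 [ 0.08  0.03  1.62  0.11  1.03 -0.75]
```

View pics/r3.png

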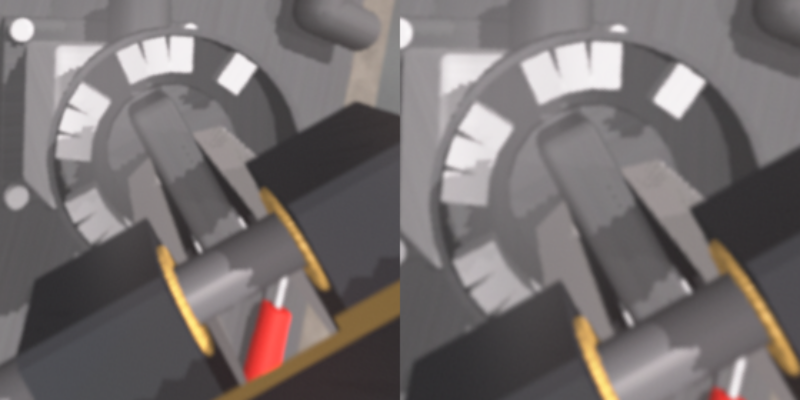

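The bar has followed the grip; it points up-left from (215,240) to (150,105), about 117°. The second notch is just ahead of it. I'll finish the turn to 131° and then ease out.

carry_out(
  commands=[
    [0,0,0,0,0,-0.07],
    [0,0,0,0,0,-0.14],
    [0,0,0,0,0,-0.2],
    [0,0,0,0,0,-0.205],
    [0,0,0,0,0,-0.205],
  ],
)

```text
time: 7.35
tool_pos: [0.6483, 0.1404, 0.1461]
ee_rot: [2.776, 0.296, 2.511]
wrist_force: [-10.9, -0.8, 9.2]
width: 0.0159
finger_force: 30.0
```

carry_out(
  commands=[
    [0,0,-0.0015,0,0,0],
    [0,0,-0.003,0,0,0],
    [0,0,-0.0045,0,0,0],
    [0,0,-0.006,0,0,0],
    [0,0,-0.006,0,0,0],
  ],
)

```text
time: 7.85
tool_pos: [0.6459, 0.1397, 0.1509]
ee_rot: [2.776, 0.296, 2.511]
wrist_force: [-7.8, -0.2, 5.2]
width: 0.0159
finger_force: 30.0
```

```bash
python3 -c "
from h import *
st()"
```

```text
t 7.85 TCP in valve [-0.0008  0.002   0.1173] grasp s 0.1363 deg 130.52 zdir [-0.005  0.001 -1.   ]
F tool [ 4.4 -2.  -8.1] T tool [ 0.76  0.69 -0.05] w 0.0159 30.001939237117767 [ 0.08  0.02  1.62  0.11  1.04 -0.95]
```

carry_out(
  commands=[
    [0,0,-0.0015,0,0,0],
    [0,0,-0.003,0,0,0],
    [0,0,-0.004,0,0,0],
    [0,0,-0.005,0,0,0],
    [0,0,-0.005,0,0,0],
  ],
)

```text
time: 8.35
tool_pos: [0.6439, 0.1392, 0.1547]
ee_rot: [2.776, 0.295, 2.511]
wrist_force: [-5.3, 0.8, 3.2]
width: 0.0156
finger_force: 30.0
```

```bash
python3 -c "
from h import *
st()"
```

```text
t 8.35 TCP in valve [-0.0008  0.0021  0.1216] grasp s 0.1406 deg 130.51 zdir [-0.005  0.001 -1.   ]
F tool [ 3.7 -0.7 -5. ] T tool [ 0.53  0.49 -0.09] w 0.0156 30.0015190243721 [ 0.08  0.01  1.62  0.11  1.05 -0.95]
```

carry_out(
  commands=[
    [0,0,0,0,0,0],
    [0,0,0,0,0,0],
    [0,0,0,0,0,0],
    [0,0,0,0,0,0],
    [0,0,0,0,0,0],
  ],
  jaw=0.6,
)

```text
time: 8.85
tool_pos: [0.646, 0.1388, 0.156]
ee_rot: [2.772, 0.299, 2.509]
wrist_force: [-0.2, 0.0, 0.5]
width: 0.0522
finger_force: 0.0
```

carry_out(
  commands=[
    [0,0,-0.02,0,0,0],
    [0,0,-0.045,0,0,0],
    [0,0,-0.07,0,0,0],
    [0,0,-0.1,0,0,0],
    [0,0,-0.13,0,0,0],
  ],
)

```text
time: 9.35
tool_pos: [0.5887, 0.122, 0.2728]
ee_rot: [2.772, 0.299, 2.509]
wrist_force: [-0.4, 0.4, -0.6]
width: 0.0564
finger_force: 0.0
```

Run:
```python
from h import *
st()
w=snapshot("wrist");k=[w["fx"],w["cx"],w["cy"]]
b=snapshot("side")
A=rectify(w["img"],w["R"],w["t"],k,s=.1515);B=rectify(w["img"],w["R"],w["t"],k)
save("pics/r4.png",cv2.resize(np.hstack([A,B]),(800,400)))
P=cloud(b)[200:335,190:300].reshape(-1,3);L=(P-O)@F;q=L[(np.hypot(L[:,0],L[:,1])<.045)&(L[:,2]>.12)&(L[:,2]<.165)]
t=q[q[:,2]>.145];print(len(q),np.percentile(q[:,2],[1,50,95,99]),cv2.minAreaRect((t[:,:2]*1000).astype(np.float32)))
```

```text
t 9.35 TCP in valve [0.0013 0.0012 0.2531] grasp s 0.2721 deg 130.49 zdir [-0. -0. -1.]
F tool [ 0.7 -0.1  0.4] T tool [0.07 0.04 0.03] w 0.0564 0.0 [ 0.05 -0.16  1.55  0.11  1.29 -0.95]
673 [0.12096906 0.14469726 0.15078723 0.15128643] ((-0.15297222137451172, 1.792398452758789), (18.44798469543457, 70.71149444580078), 40.11036682128906)
```

View pics/r4.png

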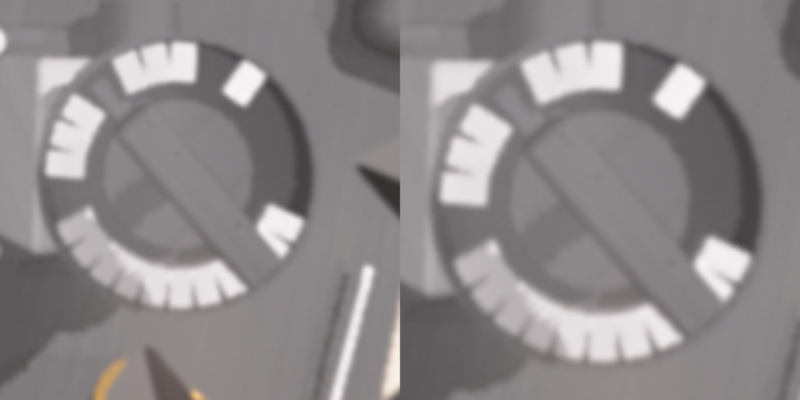

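The tooth sits in the second notch at (510,95) in the right half. The bar measures 130°, and its top is at 151 mm, the same height as before, so it is fully sprung out. The tool is clear, so I'm handing it in.

```bash
python3 -c "
from bench import *
print(close_job())"
```

```text
the job is handed in; nothing more can be done
None
```

The throttle valve is open to its second notch: the handle measures about 130°, is fully sprung out with its tooth in the notch, and the job was handed in after about 9.5 s with the gripper clear of the valve.

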